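Take the run-down twine roll off the wrapping carousel

TASK

Turn the twine carousel (its rim has finger knobs to push) until the small, nearly used-up roll stands right at the front, in line with the steel tab that sticks out from the base. Then slide that roll straight up off its spindle and set it down gently, without dropping it, standing upright in the wooden tray. Leave its bare spindle in line with the tab ready for a refill, the two full rolls on their spindles, and the canister, candle glass and oil bottle where they are.

Things in the scene. Friction and masses are not known exactly. Their poses are not given: they have to be found in the camera images.
- base: Fixed round dark-steel base of the carousel (radius 105, height 18 mm), mostly hidden under the turntable. A flat steel tab, 20 mm wide and 12 mm high, sticks out of it along its own -x axis to 190 mm from the centre (50 mm beyond the turntable's edge): this is the front. Origin on the turning axis at worktop level, z up. It faces roughly towards the robot, up to 20 degrees askew.
- turntable: White plastic disc, radius 140 mm, top 40 mm and underside 24 mm above the worktop; turns endlessly either way about the vertical axis through its origin (at worktop level) and stays where left; about 1 N at the rim turns it. Spindles at radius 78 mm in its own directions 180 (small roll), 300 and 60 degrees (from +x towards +y). In line with the front when its axes match the base's.
- knob (a point): Top centre of one of three fixed steel finger knobs on the turntable's rim: diameter 18 mm, standing 24 mm above the disc (tops 64 mm above the worktop), at radius 118 mm in the turntable's directions 0 (this one), 120 and 240 degrees, half-way between the spindles.
- spindle (a point): Top centre of the steel spindle that carries the small roll (on the turntable's -x side, 78 mm from the axis). All three spindles are 12 mm thick and rise 64 mm above the disc, to 104 mm above the worktop.
- roll_small: The nearly used-up roll of brown twine on a paper tube: an upright ring of outer diameter 48 mm, height 50 mm, bore 20 mm, about 60 g, rigid, thinner than the other two. It sits loosely on its spindle (14 mm of spindle show above it). Origin at the centre of its underside, z along its bore.
- roll_full_a: A full roll of the same twine: outer diameter 70 mm, height 50 mm, bore 20 mm, about 160 g, on the spindle in the turntable's direction 300 degrees. Origin at the centre of its underside.
- roll_full_b: The other full roll, the same size, on the spindle in the turntable's direction 60 degrees. Origin at the centre of its underside.
- tray: Loose shallow light-wood tray, outside 150 (its x) by 130 (its y) by 22 mm high, walls and floor 6 mm thick, 0.6 kg. Origin at the centre of its underside. It stands to the left or right of the carousel.
- canister: Bystander: white ceramic canister with steel lid, diameter 84 mm, height 115 mm, on the side of the carousel opposite the tray. Origin at the centre of its underside.
- candle_glass: Bystander: small amber glass candle cup, diameter 64 mm, height 55 mm, to the left of the carousel (+y), farther from the robot than the tray or canister there. Origin at the centre of its underside.
- oil: Bystander: green glass oil bottle, diameter 60 mm, height 160 mm, to the right of the carousel (-y), farther from the robot than the tray or canister there. Origin at the centre of its underside.
There are look-alikes about, which are no part of the job. Leave any green, pink or red look-alike of the roll_full_b alone.

How it is judged:
By the outcome, as a careful person would: the job done as asked, in the order asked, and still so for the second after the job is handed in, with the robot touching nothing.
It also fails if it takes over 59 s, if anything falls off the work surface, if the arm or the gripper's body presses on something with over 40 N, if the wrist force passes 120 N, or if a joint passes its speed limit or range.

ROBOT

A 7-joint arm with a two-finger parallel gripper is mounted at the origin on the work surface. World frame = base frame: x ahead of the robot, y to its left, z up, the work surface at z = 0. Lengths are in m, angles in rad, forces in N, time in s.
With the tool pointing down it reaches from about 0.425 to 1.025 m from the base axis. Payload 9.4 kg.
Tool frame: the origin (TCP) lies at the very end of the fingers, on their centre line; the grasp point (between the pads) lies 19 mm behind it; z points along the fingers, y is the line along which they close (so a half turn about z gives the same grasp; the last joint's range is limited). The gripper opens to 85 mm and grips with 20 to 120 N. Pads are 22 mm wide; open, the fingers measure 114 mm over their backs; the gripper's body (76 mm by 85 mm) begins 54 mm behind the grasp point. The pads swing forward as they close: fully open they stand 13 mm farther back than shut.
Start: joints at [-1.42, 0.599, -0.003, 1.599, 0.002, 0.943, -0.08], TCP at [0.164, 0.706, 0.197] pointing down, gripper open.
Joint ranges: [-2.57, 2.57], [-0.35, 1.97], [-1.29, 1.29], [0.11, 2.56], [-1.05, 4.19], [0.11, 1.86], [-2.63, 2.63]. Speed limits (rad/s): [2.22, 2.22, 3.01, 3.01, 3.14, 3.14, 3.14].

INTERFACE

Orientations are given as a unit quaternion [w, x, y, z].
In Python, from cell import ctrl, viewer, spotter gives the robot as it stands. The module is installed in compiled form; this text tells all that it offers.
- The arm moves only by the tool drive_tool, never from a script. Its argument "moves" is a list of rows, each a list of 6 numbers: the shift along the tool's x, y, z scaled (see below), then the turn, a rotation vector about the tool's x, y, z scaled (see below). In form: [[tx, ty, tz, ax, ay, az], ...]. A call has exactly 5 rows; each row is the pose to reach, as a shift and turn from the pose commanded when the call began, along the tool's axes at that moment, turning the shorter way round; what a row does not reach only later rows make up. The controller multiplies each number of a shift by 1 m and each number of a turn by 180 degrees. A row lasts 1/10 s, in which the tool goes at most 50 mm and 8.59 degrees, less where a joint would pass 70% of its speed; a pose out of reach is approached as far as the arm can. A call with a number of a shift or a turn outside -1 to 1 is refused whole. A call with a gripper value outside its range is refused whole. "grip" is the closure, from -1 (fully open) to 1 (shut), set as the call begins (left out, the last holds). The fingers move at their own pace and stop on an object; "force" is the grip in N (left out, the last holds). Time passes only in rows, so rows that repeat a pose let the fingers close, or fill a call up. It gives the time, the measured TCP pose, the force, the opening and the grip force at its end, in the units of the state.
- ctrl.sense(): the state, without advancing time (a new reading comes with each control period).
- viewer.camera(name): name is "scene" or "side" or "wrist"; returns (picture, depth): 384x512x3 uint8, blue, green, red; 384x512 float32, m along the optical axis (not along the pixel's ray), 0 where there is no reading.
- viewer.get_calibration(name): a dict with "intrinsics" (3x3 intrinsics, pixels), "cam_to_world" (4x4, takes a point from camera to world coordinates). Camera axes: x right, y down, z forward; pixel columns grow to the right and rows downward; lengths in m; the calibration is good to about 2 mm. The wrist camera is an equidistant fisheye: a pixel r from the principal point sees the ray r / f radians off the axis. A picture is of the moment at which its call begins: read the wrist's pose just before it. get_calibration takes no time and is no camera call; for the wrist camera it gives the pose at the moment of the call.
- ctrl.job_done(): hands the job in; it is judged then, once.
Trained networks look in the newest picture that a camera, given by its name, has taken for a name from the list of things; names that differ only in an ending like _2 or _b are one class to them, and where a whole thing is asked for, a point or a joint stands for the part that bears it (a point fixed in the world has none). Each returns a list of dicts, best first, with "score" (0 to 1); they miss things now and then, are a little off and sometimes report something else, mostly with a low value. They report only what shows in the picture. A call takes as long as a camera call. They do not tell look-alikes from the thing itself.
- spotter.recognise(camera, query): "rect" ([left, top, right, bottom] in pixels, round what is visible of it).
The state is a dict: "time_s": time; "joints": joint angles; "joint_vel": joint speeds; "joint_efforts": joint torques, N m; "tool_pos": TCP position; "tool_rot": TCP orientation; "wrist_force": force on the tool from outside, world axes, zero at the start; "wrist_torque": the same for the moment, N m; "grip_width": finger opening in m; "grasp_force": force on a finger pad.
Only numpy, scipy, OpenCV 4.12 (cv2) and the standard library are available. Lean on these libraries where they do the work, as an engineer would, in place of code of your own. Each camera call takes 0.05 s, during which the arm holds its last target. There are 200 camera calls.

## Working session

There is one attempt and no reset: what is moved stays moved. The work goes in short steps, Python scripts to look and compute and a tool call to move; the robot and the scene stay as the last step left them, time stands still between calls to the robot, and variables do not carry over. Pictures are saved under pics/ and viewed, at most 10 in all, crops included, and the job is handed in when it is done.

Besides the shell and the picture viewer there is one more tool, called after ">>>" as a command line: name --pt "numbers of a row" for each row, then --argument value for the rest. drive_tool: Moves the arm, as the interface text tells. Shifts and turns lie within -1 to 1; 1 stands for 1 m of shift or 180 degrees of turn. Its arguments: {"type":"object","properties":{"moves":{"type":"array"},"grip":{"type":"number"},"force":{"type":"number"}},"required":["moves"]}

```bash
mkdir -p pics; cat > h.py <<'E'
import numpy as np, cv2
from cell import ctrl, viewer, spotter
def cloud(name):
    im,d=viewer.camera(name); c=viewer.get_calibration(name); K=c["intrinsics"]; T=np.array(c["cam_to_world"])
    v,u=np.mgrid[:384,:512]; P=np.stack([(u-K[0][2])/K[0][0]*d,(v-K[1][2])/K[1][1]*d,d],-1)
    W=P@T[:3,:3].T+T[:3,3]; W[d==0]=np.nan
    return im,W
E
python3 - <<'E'
from h import *
s=ctrl.sense(); print(s)
for n in ("scene","side"):
    im,W=cloud(n); cv2.imwrite(f"pics/{n}0.png",im); np.savez(f"{n}0.npz",im=im,W=W)
    print(n,np.array(viewer.get_calibration(n)["cam_to_world"]).round(3).tolist())
    for q in ("roll_small","roll_full_b","tray","knob","turntable","base","canister","candle_glass","oil"):
        for r in spotter.recognise(n,q)[:5]:
            x=[int(a) for a in r["rect"]]; u,v=(x[0]+x[2])//2,(x[1]+x[3])//2
            print(q,round(r["score"],2),x,W[v,u].round(3))
E
```

```text
{'time_s': 0.0, 'joints': array([-1.41967684,  0.60012745, -0.00253636,  1.60011905,  0.00182812,
        0.94292712, -0.07979087]), 'joint_vel': array([-0.000184  , -0.00011292,  0.00025872,  0.0011781 ,  0.00086886,
       -0.00043942,  0.0005092 ]), 'joint_efforts': array([-1.25404109e-03, -7.76446080e+01,  1.56364281e+00, -2.58012182e+01,
        1.21840698e-02,  8.75734608e-03, -3.45287788e-05]), 'tool_pos': array([0.16365857, 0.70574552, 0.1965193 ]), 'tool_rot': array([-4.22508234e-06,  1.13624545e-01,  9.93523447e-01, -7.89675860e-04]), 'wrist_force': array([-0.51252166,  0.84076911, -0.85724466]), 'wrist_torque': array([-0.01728654, -0.01969515, -0.02250751]), 'grasp_force': 0.0, 'grip_width': 0.08518769428075865}
scene [[0.847, 0.395, -0.357, 1.045], [0.532, -0.637, 0.558, -0.734], [-0.007, -0.662, -0.749, 1.134], [0.0, 0.0, 0.0, 1.0]]
roll_small 0.7 [223, 221, 242, 241] [ 0.582 -0.107  0.087]
roll_full_b 0.82 [267, 207, 294, 239] [ 0.678 -0.017  0.087]
roll_full_b 0.81 [273, 151, 301, 177] [0.569 0.218 0.052]
roll_full_b 0.8 [195, 132, 222, 153] [0.301 0.171 0.051]
roll_fu
[... 828 characters left out ...]
 [0.276 0.179 0.048]
roll_full_b 0.85 [286, 173, 315, 210] [ 0.657 -0.022  0.087]
roll_full_b 0.84 [181, 161, 206, 197] [0.537 0.223 0.047]
roll_full_b 0.77 [347, 161, 376, 194] [ 0.832 -0.068  0.053]
roll_full_b 0.76 [155, 144, 186, 176] [0.541 0.323 0.048]
tray 0.95 [277, 305, 378, 383] [ 0.442 -0.292  0.005]
knob 0.67 [219, 182, 340, 270] [ 0.579 -0.032  0.036]
turntable 0.62 [216, 180, 339, 271] [ 0.577 -0.027  0.037]
base 0.75 [216, 256, 244, 277] [ 0.436 -0.024  0.009]
base 0.59 [282, 219, 303, 251] [ 0.545 -0.101  0.084]
canister 0.76 [122, 152, 161, 211] [0.42  0.265 0.085]
candle_glass 0.83 [202, 131, 225, 161] [0.657 0.288 0.051]
oil 0.67 [385, 219, 426, 286] [ 0.658 -0.3    0.101]
```

```bash
python3 - <<'E'
import numpy as np, cv2
a=np.load("side0.npz")["im"];b=np.load("scene0.npz")["im"]
cv2.imwrite("pics/c0.png",np.vstack([cv2.resize(a[130:384,80:440],None,fx=1.5,fy=1.5)[:,:], ])[:600])
A=cv2.resize(a[125:385,80:435],(400,293)); B=cv2.resize(b[100:345,90:365],(400,356))
cv2.imwrite("pics/c0.png",cv2.resize(np.hstack([cv2.resize(a[125:384,80:435],(400,400)),cv2.resize(b[100:345,90:365],(400,400))]),(800,400)))
E
```

```text
(no output)
```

View pics/c0.png

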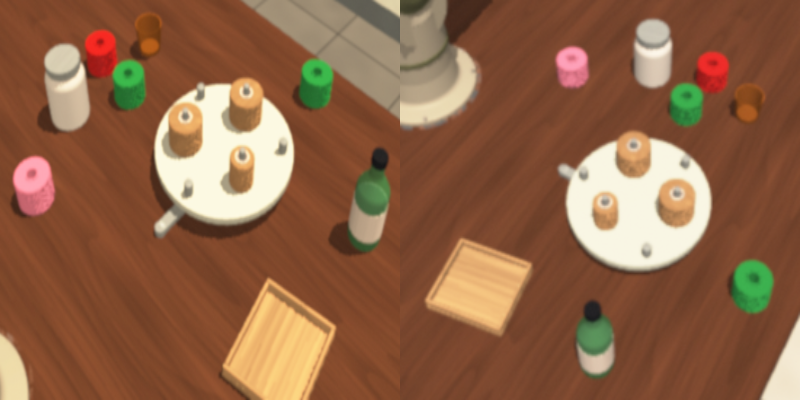

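The small brown roll (side ≈(294,232), scene ≈(232,231)) is the only thin one. The green, red and pink rolls are the look-alikes. The tab is at side ≈(230,266). Next I measure the geometry.

```bash
cat > fit.py <<'E'
from h import *
from scipy.optimize import least_squares
def measure(data):
    """data: list of (im,W). returns center, tab dir, roll tops"""
    for im,W in data:
        hsv=cv2.cvtColor(im,cv2.COLOR_BGR2HSV); x,y,z=W[...,0],W[...,1],W[...,2]
        near=np.hypot(x-.59,y+.03)<.25
        m=near&(abs(z-.04)<.008)&(hsv[...,1]<60)&(hsv[...,2]>150)
        h=cv2.convexHull(W[m][:,:2].astype(np.float32))[:,0]
        f=least_squares(lambda p:np.hypot(h[:,0]-p[0],h[:,1]-p[1])-.14,[.59,-.03],loss="soft_l1",f_scale=.002)
        c=f.x; r=np.hypot(x-c[0],y-c[1]); print("center",c.round(4),"rms",np.sqrt(np.mean(f.fun**2)).round(4))
        m=(r>.148)&(r<.2)&(z>.007)&(z<.018)&(hsv[...,1]<110)&(x<c[0])
        if m.sum()>4:
            t=np.median(W[m][:,:2],0); d=t-c; print("tab",m.sum(),t.round(4),"ang",np.degrees(np.arctan2(d[1],d[0])).round(1),"rmax",r[m].max().round(3))
        for nm,lo,hi in (("rolltops",.083,.112),("knob",.055,.072)):
            m=((r<.13)&(z>lo)&(z<hi)&((r>.1) if nm=="knob" else True)).astype(np.uint8)
            if nm=="knob": m&=(hsv[...,1]<60).astype(np.uint8)
            n,l,s,_=cv2.connectedComponentsWithStats(m)
            for i in range(1,n):
                if s[i,4]>4:
                    p=W[l==i]; q=(p.max(0)+p.min(0))/2-np.r_[c,0]
                    print(nm,s[i,4],"ext",np.ptp(p[:,:2],axis=0).round(3),"mid",(q[:2]+c).round(4),"ang",np.degrees(np.arctan2(q[1],q[0])).round(1),"r",np.hypot(*q[:2]).round(3))
        m=(hsv[...,1]>60)&(x>.3)&(x<.58)&(y<-.17)&(y>-.42)&(z>.017)&(z<.03)
        if m.sum()>10:
            R=cv2.minAreaRect(W[m][:,:2].astype(np.float32)); print("tray",np.round(R[0],3),np.round(R[1],3),round(R[2],1))
E
python3 - <<'E'
from fit import *
for n in("side","scene"):
    a=np.load(n+"0.npz"); print(n); measure([(a["im"],a["W"])])
E
```

```text
side
center [ 0.5913 -0.0173] rms 0.0009
tab 147 [ 0.423  -0.0241] ang -177.7 rmax 0.19
rolltops 492 ext [0.071 0.071] mid [ 0.6678 -0.0051] ang 9.0 r 0.077
rolltops 535 ext [0.072 0.07 ] mid [0.5426 0.0432] ang 128.9 r 0.078
rolltops 296 ext [0.046 0.047] mid [ 0.5635 -0.0909] ang -110.7 r 0.079
knob 36 ext [0.017 0.016] mid [0.6324 0.0905] ang 69.1 r 0.115
knob 47 ext [0.02  0.016] mid [ 0.6666 -0.11  ] ang -50.9 r 0.119
knob 55 ext [0.019 0.017] mid [ 0.4747 -0.0371] ang -170.3 r 0.118
tray [ 0.428 -0.304] [0.152 0.131] 11.8
scene
center [ 0.595  -0.0172] rms 0.0011
tab 68 [ 0.424  -0.0257] ang -177.2 rmax 0.19
rolltops 369 ext [0.07  0.069] mid [0.5456 0.0432] ang 129.3 r 0.078
rolltops 424 ext [0.067 0.068] mid [ 0.672  -0.0043] ang 9.5 r 0.078
rolltops 211 ext [0.047 0.047] mid [ 0.5682 -0.0905] ang -110.1 r 0.078
knob 32 ext [0.017 0.016] mid [0.6372 0.0909] ang 68.7 r 0.116
knob 34 ext [0.017 0.021] mid [ 0.4797 -0.0368] ang -170.4 r 0.117
knob 39 ext [0.016 0.019] mid [ 0.6695 -0.1067] ang -50.2 r 0.116
tray [ 0.431 -0.304] [0.152 0.132] 11.3
```

```bash
cat > plan.py <<'E'
from h import *
from scipy.spatial.transform import Rotation as R
def yawq(p): # tool down, tool y at world angle p deg
    p=np.radians(p); y=np.array([np.cos(p),np.sin(p),0]); z=np.array([0,0,-1.]); return R.from_matrix(np.c_[np.cross(y,z),y,z])
def now():
    s=ctrl.sense(); q=s["tool_rot"]; r=R.from_quat(np.r_[q[1:],q[0]]); y=r.as_matrix()[:,1]
    return np.r_[s["tool_pos"],np.degrees(np.arctan2(y[1],y[0]))]
def rows(wps,start=None):
    """wps: one [x,y,z,yaw] per row; prints calls of 5 rows"""
    start=now() if start is None else start; wps=list(wps)
    while len(wps)%5: wps.append(wps[-1])
    for i in range(0,len(wps),5):
        b=yawq(start[3]); o=[]
        for w in wps[i:i+5]:
            t=b.inv().apply(np.array(w[:3])-start[:3]); a=(b.inv()*yawq(w[3])).as_rotvec()/np.pi
            o.append([round(float(k),3)+0.0 for k in (*t,*a)])
        print(o); start=np.array(wps[i+4])
def line(a,b,step=.045,deg=8.0):
    a,b=np.array(a,float),np.array(b,float); n=int(np.ceil(max(np.linalg.norm(b[:3]-a[:3])/step,abs(b[3]-a[3])/deg,1)))
    return [a+(b-a)*k/n for k in range(1,n+1)]
def path(*p,**k):
    return [w for a,b in zip(p,p[1:]) for w in line(a,b,**k)]
C=np.array([.593,-.0172])
def pol(a,r,z,yaw): return [C[0]+r*np.cos(np.radians(a)),C[1]+r*np.sin(np.radians(a)),z,yaw]
E
python3 - <<'E'
from plan import *
n=now(); print(n)
rows(path(n,[.43,.33,.2,88],pol(-170.4,.118,.115,99.6),pol(-170.4,.118,.075,99.6)))
E
```

```text
[ 0.16374371  0.70628763  0.19737807 76.94708794]
[[-0.031, -0.028, 0.0, 0.0, 0.0, -0.006], [-0.063, -0.056, 0.0, 0.0, 0.0, -0.011], [-0.094, -0.084, -0.001, 0.0, 0.0, -0.017], [-0.125, -0.111, -0.001, 0.0, 0.0, -0.022], [-0.157, -0.139, -0.001, 0.0, 0.0, -0.028]]
[[-0.029, -0.03, 0.0, 0.0, 0.0, -0.006], [-0.057, -0.061, 0.0, 0.0, 0.0, -0.011], [-0.086, -0.091, -0.001, 0.0, 0.0, -0.017], [-0.115, -0.122, -0.001, 0.0, 0.0, -0.022], [-0.144, -0.152, -0.001, 0.0, 0.0, -0.028]]
[[-0.026, -0.033, 0.0, 0.0, 0.0, -0.006], [-0.033, -0.073, 0.009, 0.0, 0.0, -0.013], [-0.041, -0.114, 0.019, 0.0, 0.0, -0.02], [-0.048, -0.154, 0.028, 0.0, 0.0, -0.027], [-0.055, -0.195, 0.038, 0.0, 0.0, -0.034]]
[[-0.003, -0.041, 0.009, 0.0, 0.0, -0.007], [-0.006, -0.082, 0.019, 0.0, 0.0, -0.014], [-0.009, -0.123, 0.028, 0.0, 0.0, -0.021], [-0.012, -0.164, 0.038, 0.0, 0.0, -0.029], [-0.015, -0.205, 0.047, 0.0, 0.0, -0.036]]
[[0.0, 0.0, 0.04, 0.0, 0.0, 0.0], [0.0, 0.0, 0.04, 0.0, 0.0, 0.0], [0.0, 0.0, 0.04, 0.0, 0.0, 0.0], [0.0, 0.0, 0.04, 0.0, 0.0, 0.0], [0.0, 0.0, 0.04, 0.0, 0.0, 0.0]]
```

>>> drive_tool --pt "-0.031 -0.028 0 0 0 -0.006" --pt "-0.063 -0.056 0 0 0 -0.011" --pt "-0.094 -0.084 0 0 0 -0.017" --pt "-0.125 -0.111 0 0 0 -0.022" --pt "-0.157 -0.139 0 0 0 -0.028" --grip -0.2 --force 20

```text
time_s: 1.5
tool_pos: [0.286, 0.5342, 0.1976]
tool_rot: [0.0, 0.069, 0.998, 0.0]
wrist_force: [0.9, 0.5, -0.2]
grip_width: 0.0512
grasp_force: 0.0
```

>>> drive_tool --pt "-0.029 -0.03 0 0 0 -0.006" --pt "-0.057 -0.061 0 0 0 -0.011" --pt "-0.086 -0.091 0 0 0 -0.017" --pt "-0.115 -0.122 0 0 0 -0.022" --pt "-0.144 -0.152 0 0 0 -0.028"

```text
time_s: 2.0
tool_pos: [0.4076, 0.3634, 0.1977]
tool_rot: [0.0, 0.026, 1.0, 0.0]
wrist_force: [1.0, -0.2, -0.2]
grip_width: 0.0509
grasp_force: 0.0
```

>>> drive_tool --pt "-0.026 -0.033 0 0 0 -0.006" --pt "-0.033 -0.073 0.009 0 0 -0.013" --pt "-0.041 -0.114 0.019 0 0 -0.02" --pt "-0.048 -0.154 0.028 0 0 -0.027" --pt "-0.055 -0.195 0.038 0 0 -0.034"

```text
time_s: 2.5
tool_pos: [0.4519, 0.1658, 0.1594]
tool_rot: [0.001, -0.028, 1.0, 0.0]
wrist_force: [1.2, 0.5, 0.0]
grip_width: 0.0511
grasp_force: 0.0
```

>>> drive_tool --pt "-0.003 -0.041 0.009 0 0 -0.007" --pt "-0.006 -0.082 0.019 0 0 -0.014" --pt "-0.009 -0.123 0.028 0 0 -0.021" --pt "-0.012 -0.164 0.038 0 0 -0.029" --pt "-0.015 -0.205 0.047 0 0 -0.036"

```text
time_s: 3.0
tool_pos: [0.4781, -0.0382, 0.1122]
tool_rot: [0.0, -0.085, 0.996, -0.0]
wrist_force: [0.1, 0.8, -0.4]
grip_width: 0.0513
grasp_force: 0.0
```

>>> drive_tool --pt "0 0 0.025 0 0 0" --pt "0 0 0.045 0 0 0" --pt "0 0 0.058 0 0 0" --pt "0 0 0.063 0 0 0" --pt "0 0 0.063 0 0 0"

```text
time_s: 3.5
tool_pos: [0.4777, -0.0365, 0.0491]
tool_rot: [-0.0, -0.084, 0.996, 0.0]
wrist_force: [0.0, 0.3, -0.4]
grip_width: 0.0509
grasp_force: 0.0
```

>>> drive_tool --pt "0 0 0 0 0 0" --pt "0 0 0 0 0 0" --pt "0 0 0 0 0 0" --pt "0 0 0 0 0 0" --pt "0 0 0 0 0 0" --grip 1 --force 20

```text
time_s: 4.0
tool_pos: [0.4779, -0.0366, 0.0497]
tool_rot: [0.0, -0.084, 0.996, -0.0]
wrist_force: [0.2, -0.6, 0.7]
grip_width: 0.0003
grasp_force: 0.0
```

```bash
python3 - <<'E'
from plan import *
n=now(); print(n); d=n[:2]-C; a=np.degrees(np.arctan2(d[1],d[0])); print(a,np.hypot(*d))
N=15; D=-67.1
rows([pol(a+D*k/N,np.hypot(*d),n[2],n[3]+D*k/N) for k in range(1,N+1)])
E
```

```text
[ 4.77921903e-01 -3.66360114e-02  4.96735257e-02  9.96290150e+01]
-170.41354970299534 0.11670787042327797
[[0.0, 0.009, 0.0, 0.0, 0.0, 0.025], [-0.001, 0.018, 0.0, 0.0, 0.0, 0.05], [-0.003, 0.027, 0.0, 0.0, 0.0, 0.075], [-0.006, 0.036, 0.0, 0.0, 0.0, 0.099], [-0.009, 0.044, 0.0, 0.0, 0.0, 0.124]]
[[0.0, 0.009, 0.0, 0.0, 0.0, 0.025], [-0.001, 0.018, 0.0, 0.0, 0.0, 0.05], [-0.003, 0.027, 0.0, 0.0, 0.0, 0.075], [-0.006, 0.036, 0.0, 0.0, 0.0, 0.099], [-0.009, 0.044, 0.0, 0.0, 0.0, 0.124]]
[[0.0, 0.009, 0.0, 0.0, 0.0, 0.025], [-0.001, 0.018, 0.0, 0.0, 0.0, 0.05], [-0.003, 0.027, 0.0, 0.0, 0.0, 0.075], [-0.006, 0.036, 0.0, 0.0, 0.0, 0.099], [-0.009, 0.044, 0.0, 0.0, 0.0, 0.124]]
```

Gripper closed on nothing, so I look.

```bash
python3 - <<'E'
from fit import *
L=[]
for n in ("side","scene"):
    im,W=cloud(n); print(n); measure([(im,W)])
    L.append(cv2.resize(im[150:300,180:340],(400,375)))
w,_=viewer.camera("wrist"); cv2.imwrite("pics/c1.png",np.hstack([L[0],cv2.resize(w,(400,375))]))
E
```

```text
side
center [ 0.5915 -0.018 ] rms 0.0011
tab 144 [ 0.4231 -0.0245] ang -177.8 rmax 0.19
rolltops 492 ext [0.07  0.071] mid [ 0.668  -0.0043] ang 10.1 r 0.078
rolltops 12 ext [0.006 0.008] mid [0.5096 0.042 ] ang 143.7 r 0.101
rolltops 299 ext [0.047 0.047] mid [ 0.5635 -0.0911] ang -110.9 r 0.078
rolltops 110 ext [0.022 0.028] mid [ 0.4758 -0.0381] ang -170.1 r 0.117
knob 49 ext [0.019 0.017] mid [ 0.6649 -0.1095] ang -51.2 r 0.117
knob 55 ext [0.016 0.018] mid [ 0.4747 -0.037 ] ang -170.7 r 0.118
tray [ 0.428 -0.305] [0.152 0.13 ] 12.2
scene
center [ 0.5948 -0.0173] rms 0.0012
tab 67 [ 0.4247 -0.0228] ang -178.2 rmax 0.192
rolltops 368 ext [0.067 0.072] mid [0.546  0.0441] ang 128.5 r 0.078
rolltops 43 ext [0.015 0.025] mid [ 0.484  -0.0389] ang -169.0 r 0.113
rolltops 423 ext [0.069 0.068] mid [ 0.6717 -0.0052] ang 9.0 r 0.078
rolltops 203 ext [0.047 0.046] mid [ 0.568  -0.0899] ang -110.3 r 0.077
knob 31 ext [0.015 0.015] mid [0.6368 0.091 ] ang 68.8 r 0.116
knob 32 ext [0.016 0.016] mid [ 0.4791 -0.0374] ang -170.2 r 0.117
knob 37 ext [0.017 0.021] mid [ 0.6694 -0.1088] ang -50.8 r 0.118
tray [ 0.431 -0.304] [0.153 0.133] 11.4
```

View pics/c1.png

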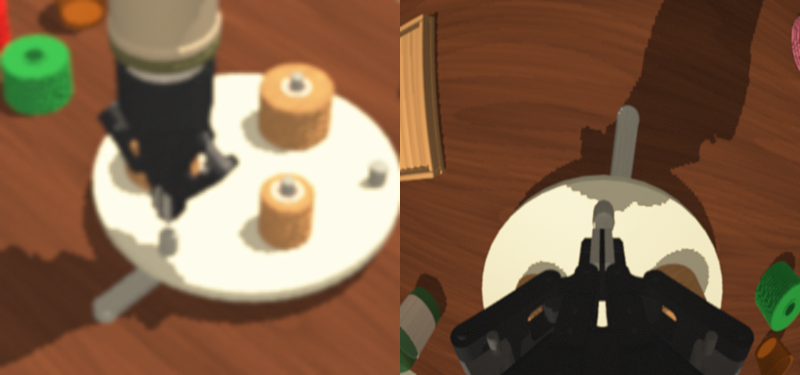

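```bash
python3 - <<'E'
from fit import *
print(ctrl.sense()["tool_pos"])
im,W=cloud("side")
# column through fingers/knob: crop(167,y)-> col 180+167*.4=247, row 150+y*.4
for v in range(226,256,1): print(v,[tuple(W[v,u].round(3).tolist())+tuple(im[v,u].tolist()) for u in (246,)])
E
```

```text
[ 0.47782681 -0.0366387   0.04947545]
226 [(0.466, -0.047, 0.128, 44, 46, 48)]
227 [(0.466, -0.046, 0.125, 66, 72, 76)]
228 [(0.468, -0.043, 0.118, 92, 103, 109)]
229 [(0.468, -0.044, 0.116, 109, 122, 130)]
230 [(0.469, -0.043, 0.112, 113, 128, 136)]
231 [(0.468, -0.043, 0.109, 114, 129, 137)]
232 [(0.468, -0.043, 0.106, 115, 129, 137)]
233 [(0.466, -0.045, 0.106, 114, 129, 137)]
234 [(0.468, -0.043, 0.1, 115, 129, 137)]
235 [(0.467, -0.044, 0.099, 113, 127, 135)]
236 [(0.467, -0.045, 0.097, 110, 123, 131)]
237 [(0.467, -0.044, 0.093, 112, 126, 134)]
238 [(0.468, -0.042, 0.087, 140, 164, 175)]
239 [(0.468, -0.043, 0.085, 178, 213, 225)]
240 [(0.494, -0.014, 0.04, 180, 217, 227)]
241 [(0.479, -0.031, 0.062, 144, 170, 180)]
242 [(0.476, -0.034, 0.063, 114, 131, 138)]
243 [(0.474, -0.035, 0.062, 111, 126, 133)]
244 [(0.472, -0.038, 0.063, 113, 129, 136)]
245 [(0.469, -0.041, 0.064, 114, 131, 137)]
246 [(0.468, -0.042, 0.063, 114, 131, 137)]
247 [(0.469, -0.041, 0.059, 113, 129, 136)]
248 [(0.469, -0.041, 0.055, 112, 128, 135)]
249 [(0.47, -0.04, 0.051, 113, 128, 135)]
250 [(0.47, -0.04, 0.047, 112, 127, 134)]
251 [(0.469, -0.04, 0.044, 114, 131, 138)]
252 [(0.469, -0.04, 0.041, 131, 155, 164)]
253 [(0.469, -0.04, 0.038, 152, 183, 195)]
254 [(0.468, -0.041, 0.036, 151, 182, 195)]
255 [(0.464, -0.046, 0.041, 143, 172, 184)]
```

The real fingertips end at z≈0.084, about 34 mm above the reported TCP. I'll allow for that offset, open and go down another 31 mm.

>>> drive_tool --pt "0 0 0 0 0 0" --pt "0 0 0 0 0 0" --pt "0 0 0 0 0 0" --pt "0 0 0 0 0 0" --pt "0 0 0 0 0 0" --grip -0.2

```text
time_s: 4.7
tool_pos: [0.4778, -0.0366, 0.0494]
tool_rot: [0.0, -0.084, 0.996, -0.0]
wrist_force: [0.2, -0.4, 0.0]
grip_width: 0.0512
grasp_force: 0.0
```

>>> drive_tool --pt "0 0 0.01 0 0 0" --pt "0 0 0.02 0 0 0" --pt "0 0 0.027 0 0 0" --pt "0 0 0.031 0 0 0" --pt "0 0 0.031 0 0 0"

```text
time_s: 5.2
tool_pos: [0.4773, -0.0366, 0.0175]
tool_rot: [-0.001, -0.084, 0.996, 0.0]
wrist_force: [0.0, -0.4, -0.3]
grip_width: 0.0513
grasp_force: 0.0
```

>>> drive_tool --pt "0 0 0 0 0 0" --pt "0 0 0 0 0 0" --pt "0 0 0 0 0 0" --pt "0 0 0 0 0 0" --pt "0 0 0 0 0 0" --grip 1

```text
time_s: 5.7
tool_pos: [0.4779, -0.0367, 0.0187]
tool_rot: [0.0, -0.084, 0.996, -0.0]
wrist_force: [-0.3, -0.2, 3.4]
grip_width: 0.0164
grasp_force: 19.7
```

>>> drive_tool --pt "0 0.009 0 0 0 0.025" --pt "-0.001 0.018 0 0 0 0.05" --pt "-0.003 0.027 0 0 0 0.075" --pt "-0.006 0.036 0 0 0 0.099" --pt "-0.009 0.044 0 0 0 0.124"

```text
time_s: 6.2
tool_pos: [0.4791, 0.0084, 0.0187]
tool_rot: [-0.0, 0.112, 0.994, -0.0]
wrist_force: [-0.4, -2.1, 4.7]
grip_width: 0.0166
grasp_force: 19.9
```

>>> drive_tool --pt "0 0.009 0 0 0 0.025" --pt "-0.001 0.018 0 0 0 0.05" --pt "-0.003 0.027 0 0 0 0.075" --pt "-0.006 0.036 0 0 0 0.099" --pt "-0.009 0.044 0 0 0 0.124"

```text
time_s: 6.7
tool_pos: [0.4973, 0.0496, 0.0187]
tool_rot: [-0.0, 0.302, 0.953, 0.0]
wrist_force: [-2.3, 0.2, 5.0]
grip_width: 0.0167
grasp_force: 20.0
```

>>> drive_tool --pt "0 0.009 0 0 0 0.025" --pt "-0.001 0.018 0 0 0 0.05" --pt "-0.003 0.027 0 0 0 0.075" --pt "-0.006 0.036 0 0 0 0.099" --pt "-0.009 0.044 0 0 0 0.124"

```text
time_s: 7.2
tool_pos: [0.53, 0.0809, 0.0187]
tool_rot: [-0.001, 0.481, 0.877, 0.0]
wrist_force: [-0.9, 0.9, 4.7]
grip_width: 0.0168
grasp_force: 20.0
```

```bash
python3 - <<'E'
from fit import *
import plan; print(plan.now(), ctrl.sense()["wrist_force"])
L=[]
for n in ("side","scene"):
    im,W=cloud(n); print(n); measure([(im,W)])
E
```

```text
[5.30017552e-01 8.09453088e-02 1.87051174e-02 3.25297092e+01] [-0.92860617  0.8958993   4.68469839]
side
center [ 0.5918 -0.0179] rms 0.001
tab 149 [ 0.4226 -0.0244] ang -177.8 rmax 0.191
rolltops 475 ext [0.07  0.069] mid [0.6255 0.0514] ang 64.1 r 0.077
rolltops 8 ext [0.01  0.008] mid [0.5679 0.091 ] ang 102.4 r 0.111
rolltops 74 ext [0.06  0.043] mid [0.5222 0.0688] ang 128.8 r 0.111
rolltops 572 ext [0.071 0.069] mid [ 0.634  -0.0829] ang -57.0 r 0.077
rolltops 293 ext [0.047 0.047] mid [ 0.5144 -0.0216] ang -177.3 r 0.078
knob 37 ext [0.016 0.016] mid [ 0.7067 -0.013 ] ang 2.5 r 0.115
knob 16 ext [0.007 0.004] mid [0.545  0.0787] ang 115.9 r 0.107
knob 41 ext [0.019 0.018] mid [0.5176 0.0724] ang 129.4 r 0.117
knob 54 ext [0.017 0.017] mid [ 0.5378 -0.1231] ang -117.2 r 0.118
tray [ 0.428 -0.305] [0.152 0.131] 11.6
scene
center [ 0.5949 -0.0177] rms 0.0012
tab 67 [ 0.425  -0.0238] ang -178.0 rmax 0.191
rolltops 67 ext [0.033 0.031] mid [0.5146 0.0664] ang 133.7 r 0.116
rolltops 64 ext [0.031 0.031] mid [0.5617 0.0921] ang 106.8 r 0.115
rolltops 388 ext [0.069 0.067] mid [0.6322 0.0515] ang 61.7 r 0.079
rolltops 189 ext [0.046 0.049] mid [ 0.5176 -0.0191] ang -179.0 r 0.077
rolltops 447 ext [0.072 0.069] mid [ 0.6358 -0.0839] ang -58.3 r 0.078
knob 56 ext [0.036 0.028] mid [0.5362 0.0784] ang 121.4 r 0.113
knob 36 ext [0.019 0.017] mid [ 0.5383 -0.1217] ang -118.6 r 0.118
knob 37 ext [0.017 0.017] mid [ 0.713  -0.0148] ang 1.4 r 0.118
tray [ 0.431 -0.304] [0.152 0.133] 12.0
```

>>> drive_tool --pt "0 0 0 0 0 0" --pt "0 0 0 0 0 0" --pt "0 0 0 0 0 0" --pt "0 0 0 0 0 0" --pt "0 0 0 0 0 0" --grip -0.2

```text
time_s: 7.8
tool_pos: [0.5303, 0.0799, 0.0184]
tool_rot: [-0.0, 0.48, 0.877, -0.0]
wrist_force: [0.4, -0.1, -0.8]
grip_width: 0.0516
grasp_force: 0.0
```

>>> drive_tool --pt "0 0 -0.015 0 0 0" --pt "0 0 -0.035 0 0 0" --pt "0 0 -0.06 0 0 0" --pt "0 0 -0.08 0 0 0" --pt "0 0 -0.085 0 0 0"

```text
time_s: 8.3
tool_pos: [0.5312, 0.0801, 0.1052]
tool_rot: [0.001, 0.48, 0.877, 0.001]
wrist_force: [-0.2, -0.3, -0.3]
grip_width: 0.0514
grasp_force: 0.0
```

```bash
python3 - <<'E'
from plan import *
n=now(); print(n)
a=[.5155,-.0203,n[2],n[3]]
rows(path(n,a,step=.022))
E
```

```text
[ 0.53123495  0.08013341  0.10518274 32.66449927]
[[-0.015, -0.013, 0.0, 0.0, 0.0, 0.0], [-0.03, -0.027, 0.0, 0.0, 0.0, 0.0], [-0.046, -0.04, 0.0, 0.0, 0.0, 0.0], [-0.061, -0.054, 0.0, 0.0, 0.0, 0.0], [-0.076, -0.067, 0.0, 0.0, 0.0, 0.0]]
```

Move over the roll with the gripper fully open, then measure before descending.

>>> drive_tool --pt "-0.015 -0.013 0 0 0 0" --pt "-0.03 -0.027 0 0 0 0" --pt "-0.046 -0.04 0 0 0 0" --pt "-0.061 -0.054 0 0 0 0" --pt "-0.076 -0.067 0 0 0 0" --grip -1

```text
time_s: 8.8
tool_pos: [0.5144, -0.0209, 0.1027]
tool_rot: [-0.0, 0.48, 0.877, -0.0]
wrist_force: [-0.2, 0.3, -0.8]
grip_width: 0.0855
grasp_force: 0.0
```

```bash
python3 - <<'E'
from fit import *
import plan; print(plan.now())
im,W=cloud("side"); measure([(im,W)])
im2,W2=cloud("scene"); measure([(im2,W2)])
w,_=viewer.camera("wrist"); cv2.imwrite("pics/c2.png",np.hstack([cv2.resize(im[150:300,180:340],(400,375)),cv2.resize(w,(400,375))]))
E
```

```text
[ 5.14366659e-01 -2.08682990e-02  1.02736726e-01  3.26736882e+01]
center [ 0.5916 -0.0178] rms 0.001
tab 151 [ 0.423  -0.0246] ang -177.7 rmax 0.189
rolltops 339 ext [0.069 0.061] mid [0.6286 0.0469] ang 60.2 r 0.075
rolltops 566 ext [0.071 0.067] mid [ 0.6321 -0.0845] ang -58.8 r 0.078
rolltops 276 ext [0.048 0.048] mid [ 0.514  -0.0201] ang -178.3 r 0.078
knob 40 ext [0.016 0.016] mid [ 0.7074 -0.0142] ang 1.7 r 0.116
knob 47 ext [0.017 0.02 ] mid [0.5284 0.0823] ang 122.3 r 0.118
knob 57 ext [0.018 0.015] mid [ 0.536  -0.1231] ang -117.8 r 0.119
tray [ 0.428 -0.304] [0.152 0.131] 11.7
center [ 0.595  -0.0175] rms 0.0009
tab 65 [ 0.4253 -0.0235] ang -178.0 rmax 0.191
rolltops 385 ext [0.067 0.072] mid [0.631  0.0519] ang 62.6 r 0.078
rolltops 184 ext [0.048 0.047] mid [ 0.5175 -0.0215] ang -177.1 r 0.078
rolltops 451 ext [0.068 0.069] mid [ 0.6369 -0.0827] ang -57.2 r 0.077
knob 26 ext [0.016 0.016] mid [0.5333 0.0818] ang 121.8 r 0.117
knob 34 ext [0.015 0.015] mid [ 0.5409 -0.122 ] ang -117.4 r 0.118
knob 37 ext [0.019 0.019] mid [ 0.7127 -0.014 ] ang 1.7 r 0.118
tray [ 0.431 -0.305] [0.153 0.133] 12.3
```

View pics/c2.png

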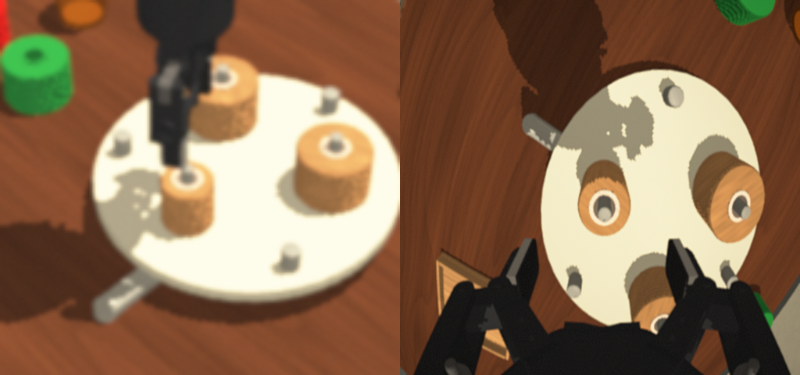

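The tab, roll and tip line up: in the wrist view the roll is at (604,207), midway between the fingers. Descend and grip.

>>> drive_tool --pt "0 0 0.025 0 0 0" --pt "0 0 0.05 0 0 0" --pt "0 0 0.07 0 0 0" --pt "0 0 0.083 0 0 0" --pt "0 0 0.085 0 0 0"

```text
time_s: 9.45
tool_pos: [0.5142, -0.0189, 0.0166]
tool_rot: [-0.001, 0.479, 0.878, -0.0]
wrist_force: [0.3, 0.8, 0.6]
grip_width: 0.0854
grasp_force: 0.0
```

>>> drive_tool --pt "0 0 0 0 0 0" --pt "0 0 0 0 0 0" --pt "0 0 0 0 0 0" --pt "0 0 0 0 0 0" --pt "0 0 0 0 0 0" --grip 1 --force 20

```text
time_s: 9.95
tool_pos: [0.5155, -0.0198, 0.0192]
tool_rot: [0.001, 0.48, 0.877, 0.0]
wrist_force: [-0.6, 1.0, 7.4]
grip_width: 0.0469
grasp_force: 20.9
```

```bash
python3 - <<'E'
from plan import *
n=now(); print(n, ctrl.sense()["wrist_force"])
u=n.copy(); u[2]+=.085
print("lift"); rows(path(n,u,step=.017))
t=[.4295,-.3045,n[2]+.085,n[3]-11]
print("carry"); rows(path(u,t,step=.031),u)
E
```

```text
[ 5.15452447e-01 -1.97962322e-02  1.91532144e-02  3.26785511e+01] [-0.57453339  0.95277696  7.44502298]
lift
[[0.0, 0.0, -0.017, 0.0, 0.0, 0.0], [0.0, 0.0, -0.034, 0.0, 0.0, 0.0], [0.0, 0.0, -0.051, 0.0, 0.0, 0.0], [0.0, 0.0, -0.068, 0.0, 0.0, 0.0], [0.0, 0.0, -0.085, 0.0, 0.0, 0.0]]
carry
[[-0.019, -0.023, 0.0, 0.0, 0.0, 0.006], [-0.039, -0.045, 0.0, 0.0, 0.0, 0.012], [-0.058, -0.068, 0.0, 0.0, 0.0, 0.018], [-0.077, -0.09, 0.0, 0.0, 0.0, 0.024], [-0.097, -0.113, 0.0, 0.0, 0.0, 0.031]]
[[-0.021, -0.021, 0.0, 0.0, 0.0, 0.006], [-0.043, -0.041, 0.0, 0.0, 0.0, 0.012], [-0.064, -0.062, 0.0, 0.0, 0.0, 0.018], [-0.086, -0.083, 0.0, 0.0, 0.0, 0.024], [-0.107, -0.103, 0.0, 0.0, 0.0, 0.031]]
```

>>> drive_tool --pt "0 0 -0.01 0 0 0" --pt "0 0 -0.03 0 0 0" --pt "0 0 -0.05 0 0 0" --pt "0 0 -0.07 0 0 0" --pt "0 0 -0.085 0 0 0"

```text
time_s: 10.45
tool_pos: [0.5151, -0.0202, 0.1052]
tool_rot: [0.0, 0.48, 0.877, 0.0]
wrist_force: [-0.3, -0.2, -0.9]
grip_width: 0.0467
grasp_force: 20.9
```

```bash
python3 - <<'E'
from fit import *
import plan; print(plan.now())
im,W=cloud("side"); measure([(im,W)])
cv2.imwrite("pics/c3.png",cv2.resize(im[130:300,160:360],(600,510)))
E
```

```text
[ 5.15071615e-01 -2.01585240e-02  1.05215034e-01  3.26582354e+01]
center [ 0.5914 -0.018 ] rms 0.001
tab 152 [ 0.4236 -0.0252] ang -177.5 rmax 0.19
rolltops 329 ext [0.062 0.062] mid [0.6322 0.047 ] ang 57.9 r 0.077
rolltops 573 ext [0.072 0.068] mid [ 0.6332 -0.0843] ang -57.8 r 0.078
rolltops 47 ext [0.011 0.009] mid [ 0.5124 -0.0223] ang -176.8 r 0.079
knob 41 ext [0.019 0.018] mid [ 0.7083 -0.015 ] ang 1.5 r 0.117
knob 49 ext [0.018 0.018] mid [0.5286 0.0813] ang 122.3 r 0.117
knob 56 ext [0.018 0.016] mid [ 0.5361 -0.122 ] ang -118.0 r 0.118
tray [ 0.428 -0.304] [0.152 0.13 ] 11.7
```

View pics/c3.png

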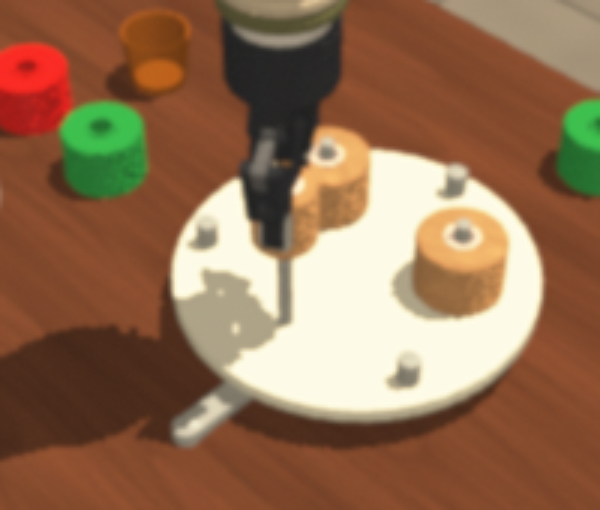

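The roll is held at crop (285,215), clear of the bare spindle at (285,290), which lines up with the tab. Carry it to the tray.

>>> drive_tool --pt "-0.015 -0.018 0 0 0 0.006" --pt "-0.035 -0.041 0 0 0 0.012" --pt "-0.056 -0.066 0 0 0 0.018" --pt "-0.077 -0.09 0 0 0 0.024" --pt "-0.097 -0.113 0 0 0 0.03"

```text
time_s: 11.0
tool_pos: [0.4716, -0.1639, 0.1037]
tool_rot: [0.0, 0.521, 0.854, 0.0]
wrist_force: [1.2, 0.3, -0.1]
grip_width: 0.0467
grasp_force: 20.9
```

>>> drive_tool --pt "-0.025 -0.024 0 0 0 0.006" --pt "-0.05 -0.048 0 0 0 0.012" --pt "-0.074 -0.071 0 0 0 0.018" --pt "-0.095 -0.091 0 0 0 0.024" --pt "-0.107 -0.103 0 0 0 0.03"

```text
time_s: 11.5
tool_pos: [0.4285, -0.3075, 0.1038]
tool_rot: [0.0, 0.562, 0.827, -0.0]
wrist_force: [-0.3, 0.4, 1.2]
grip_width: 0.0469
grasp_force: 20.9
```

```bash
python3 - <<'E'
from h import *
import plan; n=plan.now(); print(n)
im,W=cloud("side")
hsv=cv2.cvtColor(im,cv2.COLOR_BGR2HSV)
m=(np.hypot(W[...,0]-n[0],W[...,1]-n[1])<.045)&(hsv[...,1]>90)&(W[...,2]>.06)
print(m.sum(),np.nanmin(W[m],0),np.nanmax(W[m],0), np.percentile(W[m][:,2],[1,5]))
f=(np.hypot(W[...,0]-n[0],W[...,1]-n[1])<.07)&(abs(W[...,2])<.012); print("floor",np.median(W[f][:,2]))
E
```

```text
[ 0.42853956 -0.30754376  0.10376035 21.67789855]
756 [ 0.3871803  -0.34841817  0.12358333] [ 0.45476042 -0.2699504   0.50336406] [0.12516705 0.13128547]
floor 0.0049287887502848515
```

>>> drive_tool --pt "0 0 0.025 0 0 0" --pt "0 0 0.055 0 0 0" --pt "0 0 0.085 0 0 0" --pt "0 0 0.104 0 0 0" --pt "0 0 0.109 0 0 0"

```text
time_s: 12.05
tool_pos: [0.4288, -0.3042, -0.0073]
tool_rot: [-0.001, 0.56, 0.828, 0.0]
wrist_force: [-0.2, 0.5, 0.1]
grip_width: 0.0469
grasp_force: 20.9
```

>>> drive_tool --pt "0 0 0.001 0 0 0" --pt "0 0 0.002 0 0 0" --pt "0 0 0.003 0 0 0" --pt "0 0 0.004 0 0 0" --pt "0 0 0.005 0 0 0"

```text
time_s: 12.55
tool_pos: [0.43, -0.3051, -0.0101]
tool_rot: [0.001, 0.56, 0.828, 0.0]
wrist_force: [-0.4, -0.5, -0.6]
grip_width: 0.0466
grasp_force: 20.9
```

>>> drive_tool --pt "0 0 0.001 0 0 0" --pt "0 0 0.002 0 0 0" --pt "0 0 0.002 0 0 0" --pt "0 0 0.003 0 0 0" --pt "0 0 0.003 0 0 0"

```text
time_s: 13.05
tool_pos: [0.4296, -0.305, -0.0137]
tool_rot: [-0.0, 0.56, 0.828, 0.0]
wrist_force: [-0.1, -0.2, 0.2]
grip_width: 0.0468
grasp_force: 20.9
```

>>> drive_tool --pt "0 0 0.001 0 0 0" --pt "0 0 0.001 0 0 0" --pt "0 0 0.001 0 0 0" --pt "0 0 0.001 0 0 0" --pt "0 0 0.001 0 0 0"

```text
time_s: 13.55
tool_pos: [0.4297, -0.305, -0.0146]
tool_rot: [0.0, 0.56, 0.828, 0.0]
wrist_force: [0.0, 0.1, -0.9]
grip_width: 0.0473
grasp_force: 20.9
```

>>> drive_tool --pt "0 0 0.001 0 0 0" --pt "0 0 0.001 0 0 0" --pt "0 0 0.001 0 0 0" --pt "0 0 0.001 0 0 0" --pt "0 0 0.001 0 0 0"

```text
time_s: 14.05
tool_pos: [0.4298, -0.3051, -0.0148]
tool_rot: [0.0, 0.56, 0.828, 0.0]
wrist_force: [-1.3, 1.1, 11.8]
grip_width: 0.0466
grasp_force: 21.8
```

>>> drive_tool --pt "0 0 0.001 0 0 0" --pt "0 0 0.001 0 0 0" --pt "0 0 0.001 0 0 0" --pt "0 0 0.001 0 0 0" --pt "0 0 0.001 0 0 0"

```text
time_s: 14.55
tool_pos: [0.4298, -0.3052, -0.0153]
tool_rot: [0.001, 0.561, 0.828, 0.0]
wrist_force: [-2.4, 1.5, 20.4]
grip_width: 0.0467
grasp_force: 22.1
```

Contact confirmed. Ease off 1 mm, then release to about 64 mm.

>>> drive_tool --pt "0 0 -0.001 0 0 0" --pt "0 0 -0.001 0 0 0" --pt "0 0 -0.001 0 0 0" --pt "0 0 -0.001 0 0 0" --pt "0 0 -0.001 0 0 0"

```text
time_s: 15.05
tool_pos: [0.4298, -0.3051, -0.0152]
tool_rot: [0.0, 0.56, 0.828, 0.0]
wrist_force: [-1.0, 0.3, 8.9]
grip_width: 0.0468
grasp_force: 21.5
```

>>> drive_tool --pt "0 0 0 0 0 0" --pt "0 0 0 0 0 0" --pt "0 0 0 0 0 0" --pt "0 0 0 0 0 0" --pt "0 0 0 0 0 0" --grip -0.5

```text
time_s: 15.55
tool_pos: [0.4296, -0.305, -0.0157]
tool_rot: [-0.0, 0.56, 0.828, -0.0]
wrist_force: [-0.9, 0.3, 0.6]
grip_width: 0.0642
grasp_force: 0.0
```

>>> drive_tool --pt "0 0 -0.01 0 0 0" --pt "0 0 -0.03 0 0 0" --pt "0 0 -0.06 0 0 0" --pt "0 0 -0.09 0 0 0" --pt "0 0 -0.12 0 0 0"

```text
time_s: 16.05
tool_pos: [0.4294, -0.3049, 0.1062]
tool_rot: [-0.0, 0.56, 0.828, 0.0]
wrist_force: [1.2, 0.2, -0.2]
grip_width: 0.0641
grasp_force: 0.0
```

>>> drive_tool --pt "0 0 -0.02 0 0 0" --pt "0 0 -0.04 0 0 0" --pt "0 0 -0.06 0 0 0" --pt "0 0 -0.08 0 0 0" --pt "0 0 -0.08 0 0 0"

```text
time_s: 16.55
tool_pos: [0.4305, -0.3057, 0.1872]
tool_rot: [0.002, 0.56, 0.828, 0.0]
wrist_force: [-1.2, 0.4, -0.3]
grip_width: 0.064
grasp_force: 0.0
```

```bash
python3 - <<'E'
from fit import *
import plan; print(plan.now())
L=[]
for n in ("side","scene"):
    im,W=cloud(n); measure([(im,W)])
    for q in ("roll_small","canister","candle_glass","oil"): print(q,[(round(r["score"],2),[int(a) for a in r["rect"]]) for r in spotter.recognise(n,q)[:2]])
    L.append(cv2.resize(im[100:384,80:435],(400,320)))
    m=(np.hypot(W[...,0]-.4298,W[...,1]+.305)<.04)&(W[...,2]>.045)&(W[...,2]<.07); print("roll top",m.sum(),np.median(W[m],0),np.ptp(W[m],axis=0))
cv2.imwrite("pics/c4.png",np.hstack(L))
E
```

```text
[ 0.43045816 -0.30570596  0.18719916 21.85629   ]
center [ 0.5915 -0.0177] rms 0.0024
tab 151 [ 0.4232 -0.0245] ang -177.7 rmax 0.19
rolltops 479 ext [0.07  0.069] mid [0.6282 0.0511] ang 61.9 r 0.078
rolltops 516 ext [0.069 0.067] mid [ 0.6326 -0.083 ] ang -57.8 r 0.077
rolltops 56 ext [0.011 0.011] mid [ 0.5128 -0.0207] ang -177.8 r 0.079
knob 41 ext [0.015 0.018] mid [ 0.7071 -0.0145] ang 1.6 r 0.116
knob 49 ext [0.017 0.016] mid [0.5293 0.0817] ang 122.0 r 0.117
knob 58 ext [0.018 0.016] mid [ 0.5362 -0.122 ] ang -117.9 r 0.118
tray [ 0.428 -0.305] [0.152 0.13 ] 11.4
roll_small [(0.94, [319, 326, 342, 363]), (0.37, [216, 178, 330, 269])]
canister [(0.95, [120, 151, 158, 210])]
candle_glass [(0.94, [200, 132, 223, 164])]
oil [(0.88, [385, 219, 425, 287])]
roll top 484 [ 0.42600606 -0.30652254  0.0545387 ] [0.04677418 0.0481503  0.01418837]
center [ 0.5946 -0.0169] rms 0.0014
tab 63 [ 0.4245 -0.023 ] ang -177.9 rmax 0.192
rolltops 383 ext [0.065 0.071] mid [0.6317 0.0515] ang 61.5 r 0.078
rolltops 31 ext [0.012 0.011] mid [ 0.517  -0.0213] ang -176.7 r 0.078
rolltops 452 ext [0.069 0.07 ] mid [ 0.6361 -0.0838] ang -58.2 r 0.079
knob 30 ext [0.016 0.017] mid [0.5324 0.0811] ang 122.4 r 0.116
knob 34 ext [0.016 0.019] mid [ 0.5404 -0.1227] ang -117.1 r 0.119
knob 35 ext [0.016 0.017] mid [ 0.7127 -0.0141] ang 1.4 r 0.118
tray [ 0.431 -0.304] [0.153 0.133] 11.5
roll_small [(0.73, [135, 259, 157, 286])]
canister [(0.56, [248, 109, 276, 153])]
candle_glass [(0.83, [320, 152, 343, 174])]
oil [(0.92, [211, 285, 238, 333])]
roll top 232 [ 0.43421782 -0.30513187  0.05553088] [0.04761149 0.0467901  0.01562071]
```

View pics/c4.png

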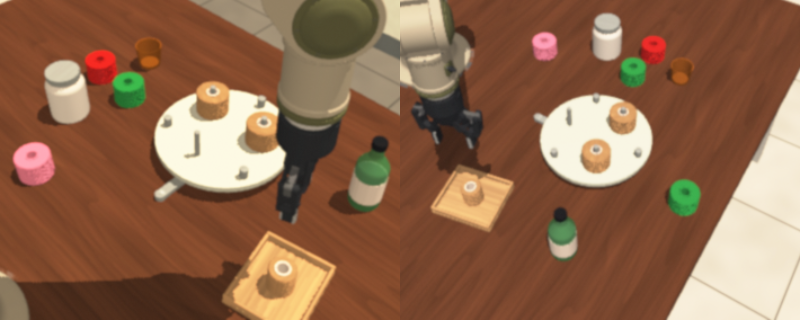

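The roll stands upright in the tray (left view (283,272)) and the bare spindle is in line with the tab (-177.6° against -177.8°). The full rolls are still on their spindles and the bystanders haven't moved.

```bash
python3 -c "
from cell import ctrl
print(ctrl.job_done())"
```

```text
the job is handed in; nothing more can be done
None
```

The job is handed in: the small roll stands upright in the tray, its bare spindle is in line with the tab to within about 1°, and the full rolls, canister, candle glass and oil bottle are where they were.

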